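# Grading the page weights after a copy-stand session

## Task

The page weights from the last shoot are lying mixed in the grading sieve. Carry the sieve by its bail, tilt its slotted end down over the blue tray until all the small brass weights have dropped through into it and only the glass ones are left in the sieve, then tip the large glass weights out over the pouring lip into the brown box, from low down so that they do not fall far. Set the empty sieve back on its cork mat, standing flat and lying along the mat, and leave the other things on the desk where they are.

Things in the scene. Friction and masses are not known exactly. Their poses are not given: they have to be found in the camera images.
- sieve_grip (a point): Centre of the black grip on the bail of an aluminium grading sieve (tray 255 by 138 mm). Grip: 18 mm thick (x), 76 mm long (y), 24 mm tall (z), 90 mm above the sieve's underside, near above the balance point; the glass reaches to 63 mm below it, straps stand at y = +-66 mm. Axes: x along the tray to its slotted end, z up. About 0.5 kg loaded: grip firmly (60 N) before tilting.
- sieve_blank (a point): Middle of the sieve's unholed sheet (top face), where the weights start: from the grip 43 mm to -x and 85 mm down. Sheet 105 by 125 mm; side walls 38 mm high. Weights begin to slide at 11 to 17 degrees of tilt: a lowered +x end sends them onto the slots, a lowered -x end out over the lip.
- sieve_slots (a point): Centre of the sieve's slotted floor (top face): from the grip 68 mm to +x and 85 mm down. Round 3 mm rods run along x with six open slots 18 mm wide and 116 mm long between them, closed at the far end (x = +126 mm from the grip) by an upright wall 38 mm high. Axes as the sieve's.
- sieve_lip (a point): Middle of the outer edge of the sieve's open pouring lip, over which the large weights leave: from the grip 127 mm to -x and 80 mm down. The lip is 31 mm long, 125 mm wide and turned up by 10 degrees, so pouring takes 21 to 27 degrees or more of tilt. Axes as the sieve's.
- mat: Cork mat, 280 by 170 by 4 mm, fixed to the desk, on which the sieve stands; origin at the centre of its underside on the desk, x along its length. At the start the sieve stands along it, its grip 10 mm towards the mat's -x from the middle.
- tin: Square blue steel tray with a white rim for the small weights, fixed: 190 by 190 mm outside, 40 mm high, 4 mm walls and floor, open at the top; origin at the centre of its underside on the desk.
- box: Square brown card box with steel corners and a grey felt floor for the large weights, fixed: 190 by 190 mm outside, 48 mm high, 5 mm walls and floor, open at the top; origin at the centre of its underside on the desk.
- small1: Small page weight 1: brass button, 13 mm across and 11 mm tall, about 12 g, starts on the blank sheet of the sieve; origin at the centre of its underside.
- small2: Small page weight 2: brass button, 13 mm across and 11 mm tall, about 12 g, starts on the blank sheet of the sieve; origin at the centre of its underside.
- small3: Small page weight 3: brass button, 13 mm across and 11 mm tall, about 12 g, starts on the blank sheet of the sieve; origin at the centre of its underside.
- small4: Small page weight 4: brass button, 13 mm across and 11 mm tall, about 12 g, starts on the blank sheet of the sieve; origin at the centre of its underside.
- small5: Small page weight 5: brass button, 13 mm across and 11 mm tall, about 12 g, starts on the blank sheet of the sieve; origin at the centre of its underside.
- large1: Large page weight 1: low green glass dome, 40 mm across and 22 mm tall, about 50 g, too big for the slots, starts on the blank sheet of the sieve; origin at the centre of its underside. Glass: must not fall far.
- large2: Large page weight 2: low green glass dome, 40 mm across and 22 mm tall, about 50 g, too big for the slots, starts on the blank sheet of the sieve; origin at the centre of its underside. Glass: must not fall far.
- large3: Large page weight 3: low green glass dome, 40 mm across and 22 mm tall, about 50 g, too big for the slots, starts on the blank sheet of the sieve; origin at the centre of its underside. Glass: must not fall far.
- pencils: Blue pot with pencils, 74 mm across, 165 mm tall, loose; not part of the job; origin at the centre of its underside.
- pinktin: Pink and white tin, 89 by 66 by 52 mm, loose; not part of the job; origin at the centre of its underside.
- case: Green case, 62 by 165 by 30 mm, lying on the desk, loose; not part of the job; origin at the centre of its underside.
- mouse: White computer mouse, 100 by 58 by 34 mm, loose; not part of the job; origin at the centre of its underside.

How it is judged:
On the way, in this order (a step that is already met when the one before it is completed fails the run):
1. all five small brass weights are in the blue tray while all three glass weights are still in the sieve (x of small1 in the frame of tin between -0.095 and 0.095 m and y of small1 in the frame of tin between -0.095 and 0.095 m and z of small1 in the frame of tin between 0 and 0.036 m and x of small2 in the frame of tin between -0.095 and 0.095 m and y of small2 in the frame of tin between -0.095 and 0.095 m and z of small2 in the frame of tin between 0 and 0.036 m and x of small3 in the frame of tin between -0.095 and 0.095 m and y of small3 in the frame of tin between -0.095 and 0.095 m and z of small3 in the frame of tin between 0 and 0.036 m and x of small4 in the frame of tin between -0.095 and 0.095 m and y of small4 in the frame of tin between -0.095 and 0.095 m and z of small4 in the frame of tin between 0 and 0.036 m and x of small5 in the frame of tin between -0.095 and 0.095 m and y of small5 in the frame of tin between -0.095 and 0.095 m and z of small5 in the frame of tin between 0 and 0.036 m and x of large1 in the frame of sieve_grip between -0.115 and 0.13 m and y of large1 in the frame of sieve_grip between -0.066 and 0.066 m and z of large1 in the frame of sieve_grip between -0.095 and -0.02 m and x of large2 in the frame of sieve_grip between -0.115 and 0.13 m and y of large2 in the frame of sieve_grip between -0.066 and 0.066 m and z of large2 in the frame of sieve_grip between -0.095 and -0.02 m and x of large3 in the frame of sieve_grip between -0.115 and 0.13 m and y of large3 in the frame of sieve_grip between -0.066 and 0.066 m and z of large3 in the frame of sieve_grip between -0.095 and -0.02 m), for 0.2 s.
2. all three glass weights are in the brown box (x of large1 in the frame of box between -0.095 and 0.095 m and y of large1 in the frame of box between -0.095 and 0.095 m and z of large1 in the frame of box between 0 and 0.055 m and x of large2 in the frame of box between -0.095 and 0.095 m and y of large2 in the frame of box between -0.095 and 0.095 m and z of large2 in the frame of box between 0 and 0.055 m and x of large3 in the frame of box between -0.095 and 0.095 m and y of large3 in the frame of box between -0.095 and 0.095 m and z of large3 in the frame of box between 0 and 0.055 m), for 0.2 s.
At the end, for the whole second after the job is handed in: All five brass weights lie in the blue tray, all three glass weights in the brown box, and the sieve stands flat (within 0.06 rad) on the cork mat, its grip within 50 mm along and 45 mm across of the mat's centre, its length within 0.3 rad of the mat's, either way round (all of step 2 and x of small1 in the frame of tin between -0.095 and 0.095 m and y of small1 in the frame of tin between -0.095 and 0.095 m and z of small1 in the frame of tin between 0 and 0.036 m and x of small2 in the frame of tin between -0.095 and 0.095 m and y of small2 in the frame of tin between -0.095 and 0.095 m and z of small2 in the frame of tin between 0 and 0.036 m and x of small3 in the frame of tin between -0.095 and 0.095 m and y of small3 in the frame of tin between -0.095 and 0.095 m and z of small3 in the frame of tin between 0 and 0.036 m and x of small4 in the frame of tin between -0.095 and 0.095 m and y of small4 in the frame of tin between -0.095 and 0.095 m and z of small4 in the frame of tin between 0 and 0.036 m and x of small5 in the frame of tin between -0.095 and 0.095 m and y of small5 in the frame of tin between -0.095 and 0.095 m and z of small5 in the frame of tin between 0 and 0.036 m and x of sieve_grip in the frame of mat between -0.05 and 0.05 m and y of sieve_grip in the frame of mat between -0.045 and 0.045 m and height (world z) of sieve_grip below 0.101 m and angle between sieve_grip's own z axis and vertical below 0.06 rad and angle between the x axis of sieve_grip and the x axis of mat, either way round below 0.3 rad); the robot touches nothing.
It fails at once if a glass weight falls faster than 1.7 m/s (dropped from about 150 mm or more) (linear speed of any of large1, large2, large3 above 1.7 m/s).
It fails at once if a bystander (pencil pot, pink tin, green case or mouse) is moved by more than 30 mm (distance of any of pencils, pinktin, case, mouse from where it was at the start of the episode above 0.03 m).
It also fails if it takes over 61 s, if anything falls off the work surface, if the arm or the gripper's body presses on something with over 40 N, if the wrist force passes 120 N, or if a joint passes its speed limit or range.

## Robot

A 6-joint arm with a two-finger parallel gripper is mounted at the origin on the work surface. World frame = base frame: x ahead of the robot, y to its left, z up, the work surface at z = 0. Lengths are in m, angles in rad, forces in N, time in s.
With the tool pointing down it reaches from about 0.35 to 1 m from the base axis. Payload 7.1 kg.
Tool frame: the origin (TCP) lies between the finger pads; the fingertips stand 22 mm ahead of it and the grasp point (between the pads) lies 3 mm ahead of it; z points along the fingers, y is the line along which they close (so a half turn about z gives the same grasp; the last joint's range is limited). The gripper opens to 85 mm and grips with 20 to 120 N. Pads are 22 mm wide; open, the fingers measure 114 mm over their backs; the gripper's body (76 mm by 85 mm) begins 54 mm behind the grasp point. The pads swing forward as they close: fully open they stand 13 mm farther back than shut.
Start: joints at [-1.338, 0.423, 1.63, -0, 1.089, -0.019], TCP at [0.156, -0.605, 0.253] pointing down, gripper open.
Joint ranges: [-3, 3], [-0.9, 2.11], [0.09, 2.58], [-1.31, 4.45], [0.11, 2.69], [-2.54, 2.54]. Speed limits (rad/s): [2.39, 2.39, 3.01, 3.14, 3.14, 3.14].

## Interface

Orientations are given as a rotation vector (axis times angle).
In Python, from rig import manip gives the robot as it stands. The module is installed in compiled form; this text tells all that it offers. Calls block until the motion is done:
- manip.move_to(position, orientation): joint-space move of the TCP to a pose.
- manip.servo_line(position, orientation=None, rate=0.15): straight line of the TCP; orientation=None keeps the orientation; rate is the mean speed in m/s.
- manip.set_joints(angles): joint-space move.
- manip.command_gripper(opening, f_grip=None): finger opening in m; f_grip is the grip in N (None keeps the last); returns when the fingers have stopped.
- manip.hold(seconds).
- manip.solve_ik(position, orientation): joint angles nearest the present ones, or None.
- manip.camera(name): name is "scene" or "side" or "wrist"; returns a dict with "image" (480x640x3 uint8, red, green, blue), "fx", "fy", "cx", "cy" (pixels), "cam_to_world" (4x4, takes a point from camera to world coordinates); the wrist camera has in their place "mount" (4x4, takes a point from camera to tool coordinates, whose origin is the TCP and whose axes are the flange's). Camera axes: x right, y down, z forward; pixel columns grow to the right and rows downward; lengths in m; the calibration is good to about 2 mm. A picture is of the moment at which its call begins: read the wrist's pose just before it. There is no depth.
A pose or a line that the arm cannot do raises manip.IKError and nothing moves.
- manip.sign_off(): hands the job in; it is judged then, once.
Readings, each from a call of its own:
- manip.get_time(): time.
- manip.get_joint_positions(): joint angles.
- manip.get_joint_vel(): joint speeds.
- manip.get_tau(): joint torques, N m.
- manip.get_position(): TCP position.
- manip.get_ee_rot(): TCP orientation.
- manip.get_contact_force(): force on the tool from outside, world axes, zero at the start.
- manip.get_torque(): the same for the moment, N m.
- manip.get_width(): finger opening in m.
- manip.get_grip_force(): force on a finger pad.
Only numpy, scipy, OpenCV 4.12 (cv2) and the standard library are available. Lean on these libraries where they do the work, as an engineer would, in place of code of your own. Each camera call takes 0.05 s, during which the arm holds its last target. There are 200 camera calls.

## Working session

There is one attempt and no reset: what is moved stays moved. The work goes in short steps, each a Python script; the robot and the scene stay as the last script left them, time stands still between calls to the robot, and variables do not carry over. Pictures are saved under pics/ and viewed, at most 10 in all, crops included, and the job is handed in when it is done.

```bash
mkdir -p pics
python3 - <<'E'
from rig import manip
import cv2, numpy as np
for n in ("scene","side"):
    c=manip.camera(n); cv2.imwrite(f"pics/{n}0.png",c["image"][:,:,::-1]); np.savez(f"{n}0.npz",**c)
    print(n,c["fx"],c["fy"],c["cx"],c["cy"],np.round(c["cam_to_world"],3).tolist())
print(manip.get_time(),manip.get_ee_rot())
E
```

```text
scene 514.4440585710965 514.4440585710965 323.7427194550792 232.19214613928563 [[-0.281, 0.684, -0.673, 1.529], [0.959, 0.215, -0.182, 0.228], [0.02, -0.697, -0.716, 1.081], [0.0, 0.0, 0.0, 1.0]]
side 584.0061198662507 584.0061198662507 321.5846972519275 241.93397755495013 [[-0.888, -0.262, 0.378, 0.015], [-0.459, 0.472, -0.752, 1.147], [0.019, -0.842, -0.54, 0.922], [0.0, 0.0, 0.0, 1.0]]
0.1 [-3.11534573e+00 -3.94295521e-01  2.71939080e-04]
```

View pics/scene0.png

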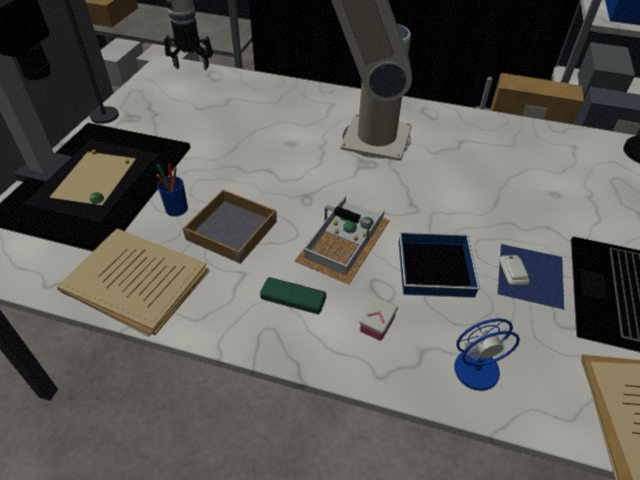

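View pics/side0.png

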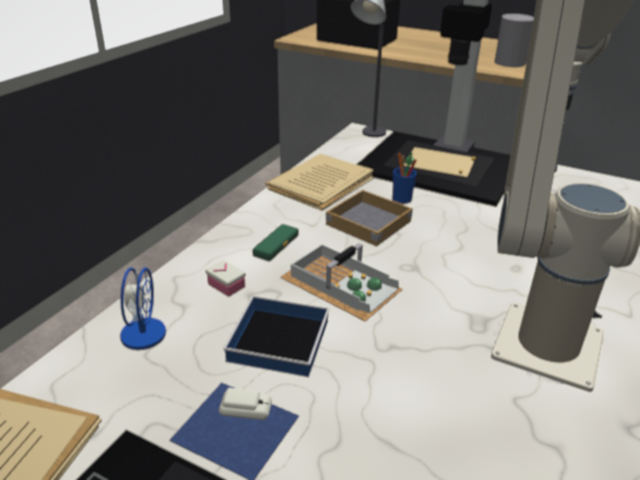

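The scene view shows the sieve on its mat at about (345,235), slotted end toward the camera. The blue tray is at (438,264), the box at (231,226), the pot at (172,190), the case at (293,295) and the pink tin at (378,318). Next I'll crop for exact pixel positions.

Run:
```python
import cv2,numpy as np
a=cv2.imread("pics/scene0.png")[180:345,150:500]; b=cv2.imread("pics/side0.png")[170:380,200:430]
a=cv2.resize(a,None,fx=2.25,fy=2.25,interpolation=cv2.INTER_CUBIC)
cv2.imwrite("pics/ca.png",a)
cv2.imwrite("pics/cb.png",cv2.resize(b,None,fx=2.8,fy=2.8,interpolation=cv2.INTER_CUBIC))
```

```text
(no output)
```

View pics/ca.png

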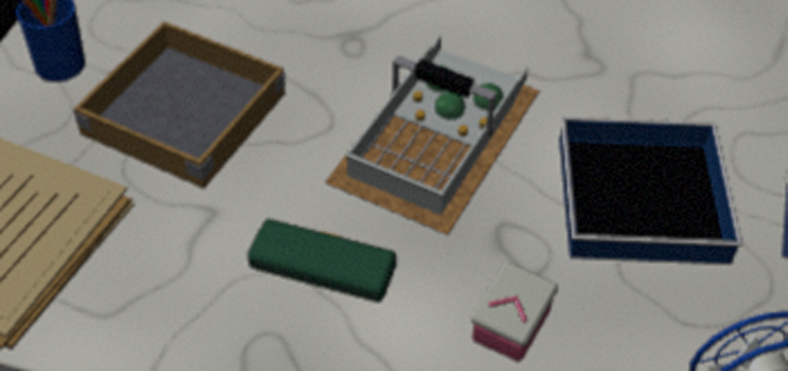

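View pics/cb.png

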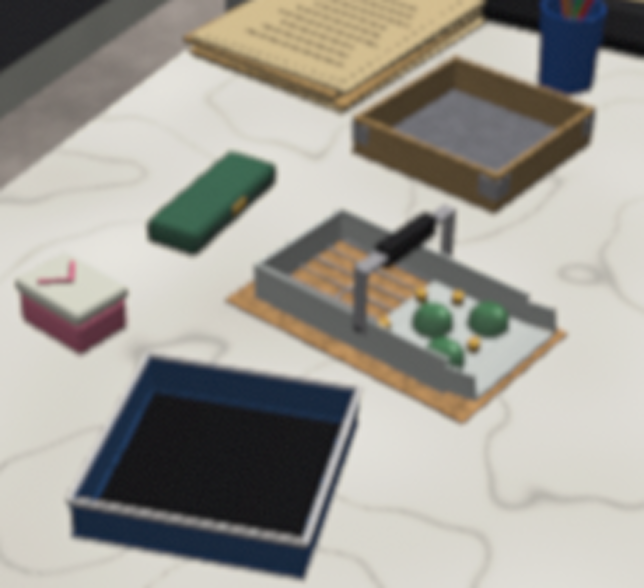

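The crops show the tin, box and mat corners and the black grip clearly: grip at (444,77) in crop a and (407,241) in crop b. Five brass weights and three glass domes are on the blank sheet. Next I'll compute positions.

```bash
cat > h.py <<'E'
import numpy as np, cv2
from scipy.spatial.transform import Rotation as R
def ray(c,u,v):
    T=np.array(c["cam_to_world"]); d=T[:3,:3]@[(u-c["cx"])/c["fx"],(v-c["cy"])/c["fy"],1]; return T[:3,3],d/np.linalg.norm(d)
def onz(c,u,v,z):
    o,d=ray(c,u,v); return o+d*(z-o[2])/d[2]
def tri(rays):
    A=sum(np.eye(3)-np.outer(d,d) for o,d in rays); b=sum((np.eye(3)-np.outer(d,d))@o for o,d in rays); return np.linalg.solve(A,b)
E
python3 - <<'E'
from h import *
S=np.load("scene0.npz");D=np.load("side0.npz")
A=lambda p:(150+p[0]/2.25-.3,180+p[1]/2.25-.3); B=lambda p:(200+p[0]/2.8-.3,170+p[1]/2.8-.3)
np.set_printoptions(precision=3,suppress=True)
def do(n,pa,pb,z):
    for c,f,ps in((S,A,pa),(D,B,pb)):
        P=np.array([onz(c,*f(p),z) for p in ps]); print(n,P[:,:2].tolist() if 0 else P[:,:2].round(3).tolist(),P.mean(0), "edges",np.linalg.norm(np.roll(P,-1,0)-P,axis=1))
do("tin",[(563,121),(717,124),(737,243),(571,255)],[(150,358),(357,388),(306,542),(71,500)],.04)
do("box",[(165,24),(284,73),(205,163),(78,107)],[(456,58),(593,110),(494,176),(355,125)],.048)
do("mat",[(328,182),(448,233),(539,91)],[(228,299),(465,422),(566,335)],.004)
do("caps",[(262,221),(395,258),(382,297),(250,260)],[(232,152),(275,170),(192,240),(150,222)],.03)
do("pink",[(505,263),(557,290),(525,333),(474,313)],[(66,258),(127,292),(78,318),(17,285)],.052)
do("pot",[(55,72)],[(567,82)],0)
print("grip",tri([ray(S,*A((444,77))),ray(D,*B((407,241)))]), onz(S,*A((444,77)),.094),onz(D,*B((407,241)),.094))
ends=[tri([ray(S,*A(p)),ray(D,*B(q))]) for p,q in(((418,68),(378,260)),((471,86),(436,222)))];print(ends)
E
```

```text
tin [[0.491, 0.17], [0.438, 0.357], [0.624, 0.396], [0.697, 0.217]] [0.562 0.285 0.04 ] edges [0.194 0.19  0.194 0.211]
tin [[0.662, 0.221], [0.486, 0.171], [0.437, 0.353], [0.619, 0.399]] [0.551 0.286 0.04 ] edges [0.183 0.188 0.188 0.184]
box [[0.48, -0.375], [0.522, -0.19], [0.697, -0.227], [0.657, -0.414]] [ 0.589 -0.302  0.048] edges [0.19  0.179 0.191 0.181]
box [[0.652, -0.408], [0.472, -0.37], [0.513, -0.19], [0.684, -0.214]] [ 0.58  -0.296  0.048] edges [0.185 0.184 0.172 0.197]
mat [[0.646, -0.09], [0.679, 0.071], [0.409, 0.127]] [0.578 0.036 0.004] edges [0.165 0.275 0.321]
mat [[0.673, 0.071], [0.403, 0.128], [0.37, -0.031]] [0.482 0.056 0.004] edges [0.276 0.162 0.32 ]
caps [[0.747, -0.136], [0.752, 0.026], [0.808, 0.028], [0.804, -0.129]] [ 0.778 -0.053  0.03 ] edges [0.163 0.056 0.157 0.057]
caps [[0.786, -0.127], [0.728, -0.118], [0.735, 0.035], [0.788, 0.028]] [ 0.759 -0.045  0.03 ] edges [0.058 0.153 0.053 0.155]
pink [[0.739, 0.149], [0.758, 0.211], [0.823, 0.189], [0.814, 0.132]] [0.784 0.17  0.052] edges [0.065 0.068 0.058 0.077]
pink [[0.804, 0.145], [0.724, 0.162], [0.74, 0.216], [0.817, 0.201]] [0.771 0.181 0.052] edges [0.082 0.056 0.079 0.058]
pot [[0.566, -0.503]] [ 0.566 -0.503  0.   ] edges [0.]
pot [[0.547, -0.502]] [ 0.547 -0.502  0.   ] edges [0.]
grip [0.513 0.019 0.092] [0.514 0.019 0.094] [0.512 0.022 0.094]
[array([0.527, 0.005, 0.083]), array([0.5  , 0.036, 0.104])]
```

```bash
cat >> h.py <<'E'
from rig import manip
GRIP=np.array([.513,.020,.094]); MAT=np.array([.524,.019,0]); YM=-.207
TIN=np.array([.554,.285,0]); YT=.258; BOX=np.array([.583,-.299,0]); YB=-.207
def pose(g,yaw,th=0.):   # sieve grip position, yaw, tilt (+ = slotted end down, degrees)
    Rs=R.from_euler("ZY",[yaw,np.radians(th)]).as_matrix()
    return np.asarray(g)+Rs@[0,0,.003], R.from_matrix(Rs@np.array([[0,1,0],[1,0,0],[0,0,-1.]])).as_rotvec()
def tinpose(th,z=.205): 
    d=-.030*np.array([np.cos(YT),np.sin(YT),0]); return pose(TIN+d+[0,0,z],YT,th)
def boxpose(ph,ez,off=.035):   # lip edge at height ez, off from box centre along sieve x
    Rs=R.from_euler("ZY",[YB,-np.radians(ph)]).as_matrix()
    e=BOX+[off*np.cos(YB),off*np.sin(YB),ez]; return pose(e-Rs@[-.127,0,-.08],YB,-ph)
def line(p,rate=.15): manip.servo_line(p[0],p[1],rate=rate)
def snap(n,f,crop=None,s=1):
    c=manip.camera(n); im=c["image"][:,:,::-1]
    if crop: im=im[crop[1]:crop[3],crop[0]:crop[2]]
    cv2.imwrite(f,cv2.resize(im,None,fx=s,fy=s,interpolation=cv2.INTER_CUBIC))
E
python3 - <<'E'
from h import *
np.set_printoptions(precision=2,suppress=True)
for n,p in dict(g=pose(GRIP,YM),t0=tinpose(0),t30=tinpose(30),b0=boxpose(0,.13),b20=boxpose(20,.075),b40=boxpose(40,.058)).items(): print(n,p[0],manip.solve_ik(*p))
manip.command_gripper(.085)
manip.move_to(*pose(GRIP+[0,0,.12],YM)); print(manip.get_time())
snap("wrist","pics/w1.png")
print(manip.get_position(),manip.get_time())
E
```

```text
g [0.51 0.02 0.1 ] [ 0.02  0.51  1.97 -0.    0.67  0.22]
t0 [0.52 0.28 0.21] [ 0.47  0.43  1.73 -0.    0.97  0.21]
t30 [0.53 0.28 0.21] [0.43 0.67 1.42 0.08 1.57 0.15]
b0 [ 0.74 -0.33  0.21] [-0.44  0.74  1.17 -0.    1.23 -0.23]
b20 [ 0.71 -0.32  0.2 ] [-0.48  0.59  1.54  0.15  0.68 -0.37]
b40 [ 0.66 -0.32  0.2 ] [-0.54  0.49  1.85  1.02  0.25 -1.27]
2.8667
[0.51 0.02 0.22] 2.9167
```

View pics/w1.png

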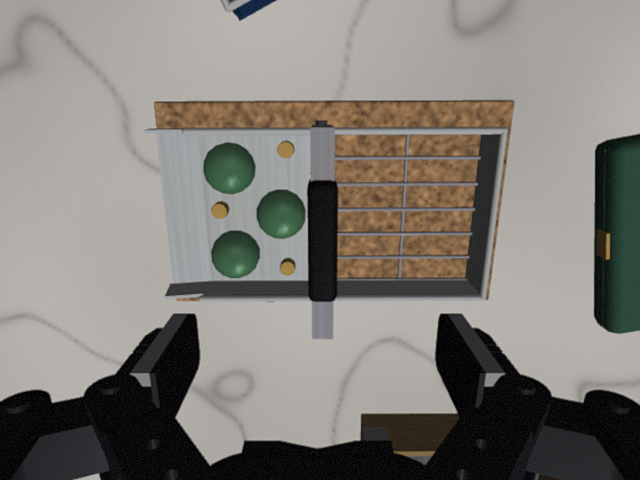

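The wrist view shows the bail grip at (322,240), aligned with the fingers. Two of the brass weights are hidden from this angle. I'll correct the grip position from this view, check a sideways pour, then grasp and lift.

```bash
cat >> h.py <<'E'
YB=-.207+np.pi/2
E
python3 - <<'E'
from h import *
np.set_printoptions(precision=3,suppress=True)
for y in (-.207+np.pi/2,):
  for a in((0,.13),(20,.075),(30,.058),(40,.058)): p=boxpose(*a);print(a,p[0],manip.solve_ik(*p))
pos,rot=manip.get_position(),manip.get_ee_rot()
c=manip.camera("wrist"); T=np.eye(4);T[:3,:3]=R.from_rotvec(rot).as_matrix();T[:3,3]=pos
c["cam_to_world"]=T@np.array(c["mount"])
g=onz(c,322,240,.106); a,b=onz(c,322,182,.106),onz(c,322,299,.106)
print("grip",g,"len",np.linalg.norm(a-b),"yaw",np.arctan2(*(a-b)[1::-1])-np.pi/2)
g[2]=.094
if np.linalg.norm(g-GRIP)<.015:
    line(pose(g,YM),.12); manip.command_gripper(0.0,80); print(manip.get_width(),manip.get_grip_force(),manip.get_position())
    open("h.py","a").write(f"GOFF=np.array({(g).tolist()})\n")
    line(pose(g+[0,0,.04],YM),.06); print(manip.get_contact_force(),manip.get_torque(),manip.get_time())
    snap("side","pics/s2.png",(270,200,430,340),4)
E
```

```text
(0, 0.13) [ 0.616 -0.14   0.213] [-0.243  0.479  1.643  0.     1.019 -1.607]
(20, 0.075) [ 0.609 -0.176  0.196] [-0.447  0.541  1.626  0.384  1.092 -2.009]
(30, 0.058) [ 0.604 -0.198  0.193] [-0.544  0.594  1.595  0.532  1.195 -2.168]
(40, 0.058) [ 0.599 -0.222  0.203] [-0.632  0.646  1.545  0.646  1.339 -2.276]
grip [0.517 0.024 0.106] len 0.07255019839464819 yaw -0.2053157414322193
0.016982972308362713 78.71124029159546 [0.517 0.024 0.097]
[-0.053 -0.68  -4.999] [-0.024 -0.164 -0.038] 5.5583
```

View pics/s2.png

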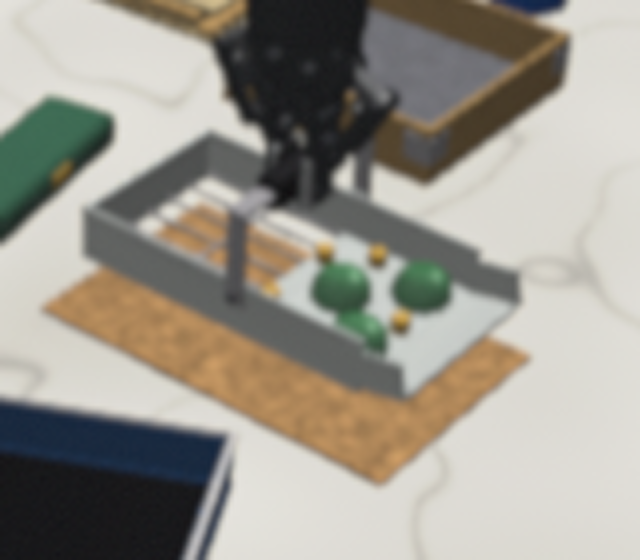

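The sieve is held level and clear of the mat, with weights still on the blank sheet. Next is the carry to the tray, then a gradual tilt.

Run:
```python
from h import *
line(pose(GOFF+[0,0,.09],YM),.12)
line(tinpose(0),.13); print(manip.get_time())
for th in range(4,25,2): line(tinpose(th),.02); manip.hold(.1)
print(manip.get_time()); manip.hold(.5)
snap("side","pics/s3.png",(200,200,440,380),3.3)
print(manip.get_time(),manip.get_contact_force())
```

```text
8.2833
12.1333
12.6833 [ 0.23086346  1.16640211 -3.4355773 ]
```

View pics/s3.png

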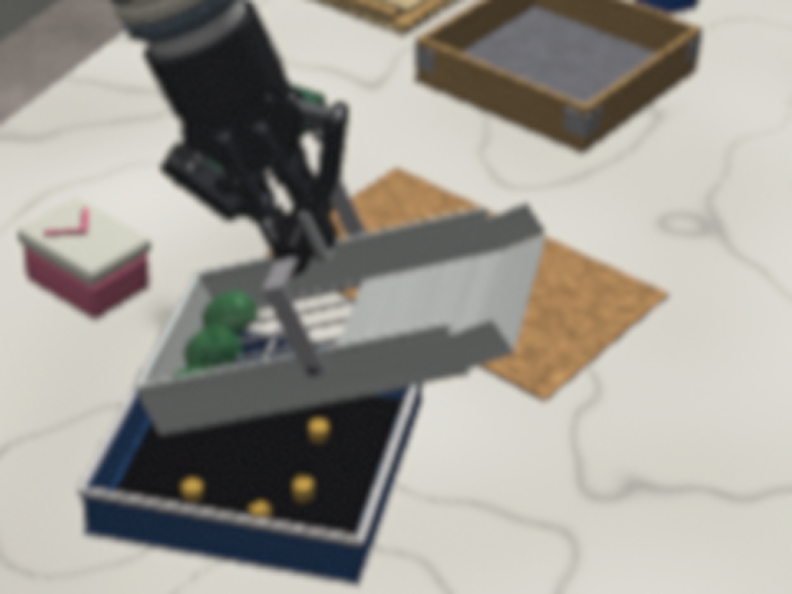

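Four brass weights are visible in the tray and the glass sits at the end wall. The fifth could be hidden under the sieve, so I'll check from the scene camera and after levelling out.

Run:
```python
from h import *
a=manip.camera("scene")["image"][:,:,::-1][170:310,370:500]
line(tinpose(8),.05); line(tinpose(4,.24),.08)
b=manip.camera("scene")["image"][:,:,::-1][170:310,370:500]; c=manip.camera("side")["image"][:,:,::-1][190:380,200:420]
f=lambda i,w:cv2.resize(i,(w,300),interpolation=cv2.INTER_CUBIC)
cv2.imwrite("pics/m4.png",np.vstack([np.hstack([f(a,279),f(b,279)]),np.hstack([f(c,347),np.zeros((300,211,3),np.uint8)])]))
print(manip.get_time())
```

```text
13.8583
```

View pics/m4.png

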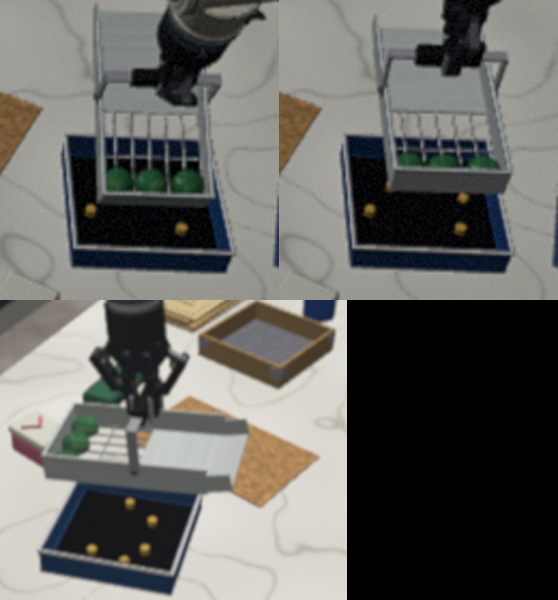

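All five brass weights are in the tray (side view), and the three domes sit against the end wall. Next is the carry to the box and a slow pour.

Run:
```python
from h import *
line(tinpose(2,.25),.1)
line(boxpose(0,.16),.13); print(manip.get_time())
line(boxpose(4,.10),.08)
for ph in range(6,20,2): line(boxpose(ph,.08),.04); manip.hold(.15)
manip.hold(.4)
for ph,e in ((21,.072),(23,.065),(25,.06),(27,.058),(29,.058),(31,.058)): line(boxpose(ph,e),.03); manip.hold(.25)
print(manip.get_time()); manip.hold(.3)
a=manip.camera("scene")["image"][:,:,::-1][150:310,150:400]; c=manip.camera("side")["image"][:,:,::-1][130:330,270:470]
f=lambda i,w:cv2.resize(i,(w,320),interpolation=cv2.INTER_CUBIC)
cv2.imwrite("pics/m5.png",np.hstack([f(a,460),f(c,320)])); print(manip.get_time(),manip.get_contact_force())
```

```text
17.55
25.5583
25.9583 [ 0.81342513 -0.39268848 -2.58387005]
```

View pics/m5.png

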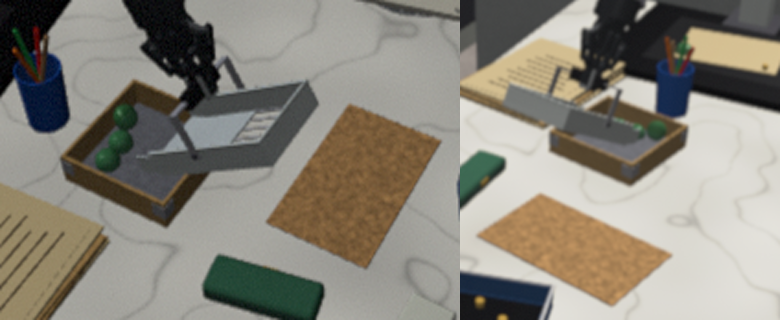

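All three domes lie in the box at (125,116), (120,140) and (107,159), and the sieve is empty. Next I'll return it to the mat.

Run:
```python
from h import *
line(boxpose(15,.09),.12); line(boxpose(0,.14),.12)
line(pose(GOFF+[0,0,.08],YM),.13)
line(pose(GOFF+[0,0,.012],YM),.1)
z0=manip.get_contact_force()[2]
for dz in (.008,.006,.004,.003,.002,.001,0,-.001):
    line(pose(GOFF+[0,0,dz],YM),.02); f=manip.get_contact_force()[2]; print(dz,round(f-z0,2))
    if f-z0>3: break
manip.command_gripper(.085); line(pose(GOFF+[0,0,.15],YM),.15); manip.hold(.3)
print(manip.get_time())
a=manip.camera("scene")["image"][:,:,::-1][150:310,150:500]; c=manip.camera("side")["image"][:,:,::-1][170:370,220:440]
f=lambda i,w:cv2.resize(i,(w,290),interpolation=cv2.INTER_CUBIC)
w=f(c,320); w=np.hstack([w,np.zeros((290,634-320,3),np.uint8)])
cv2.imwrite("pics/m6.png",np.vstack([f(a,634),w]))
```

```text
0.008 -0.94
0.006 -0.79
0.004 -1.73
0.003 -0.95
0.002 -2.02
0.001 -1.77
0 5.29
33.35
```

View pics/m6.png

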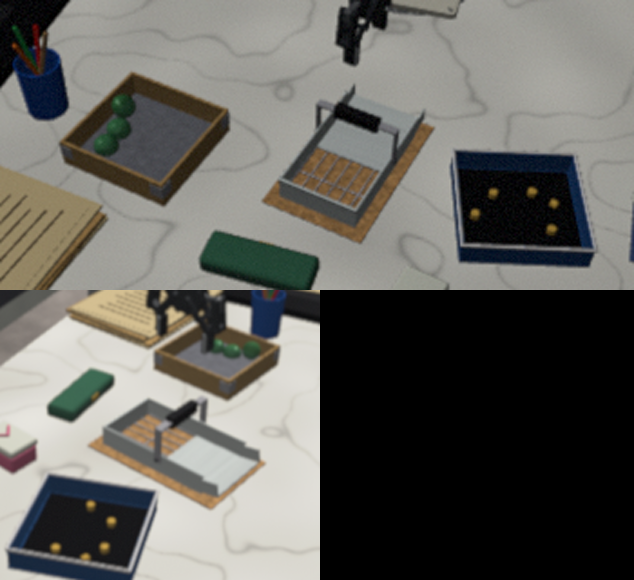

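The sieve stands flat on its mat, five brass weights are in the tray, three domes are in the box, and the arm is clear.

```bash
python3 -c "
from rig import manip
print(manip.sign_off())"
```

```text
the job is handed in; nothing more can be done
None
```

The job is handed in: in the last pictures all five brass weights were in the blue tray, all three glass weights were in the brown box, and the empty sieve stood flat along its cork mat, about 33 s into the 61 s allowed; the sign-off call returned no verdict.

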